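# Clear the tumbler and flip the soap-case lid right over

### The job

The lid of the soap case stands half open over the soap, and the glass tumbler stands where that lid would come down on the other side of its hinge. With the fingertips, gently push the tumbler along the ledge until it is clear of that place, keeping it upright on the ledge and never lifting it; then push the lid right over its hinge and press it down until it lies flat and level on the other side. The lid and case must not knock the glass, and the comb, the nail clipper, the little jar and the floss box must stay where they are.

Things in the scene. Friction and masses are not known exactly. Their poses are not given: they have to be found in the camera images.
- caddy: fixed lime-green ledge on suction cups, 296 (x) by 700 mm (y), floor 30 mm above the work surface; rim 10 mm above the floor, back wall to 82 mm above the work surface; clear floor 286 by 690 mm. Origin: middle in plan, at work-surface height; axes as the world. A white toothbrush rack, 100 by 50 mm in plan, brushes to 182 mm above the floor, is fixed 30 mm in +x, 300 mm in +y of the origin
- case: white soap case with soap in it, fixed to the ledge, yaw within 0.3 rad: open box 66 (its x) by 94 (its y) by 22 mm high. Origin: centre of its underside, on the ledge floor; z up. The lid's hinge runs along x at y = +47 mm, 25 mm above the ledge floor. Flipped over, the lid lies over y = +49 to +133, x = -32 to +32 mm, its middle plane 25 mm above the ledge floor
- lid_hinge (a point): middle of the lid's hinge line (spine), on the lid; its x axis runs along the hinge, its -y axis points along the lid from the hinge to the free edge; it turns with the lid
- lid_edge (a point): middle of the lid's free edge, 86 mm from the hinge line, in the lid's middle plane; turns with the lid
- lid (a joint): angle of the lid, a flat white plate 64 mm wide (along the hinge), 86 mm from hinge to free edge, 5 mm thick, 50 g: 0 = level over the soap (case's -y side), pi/2 = upright, pi = level on the case's +y side, against the hinge stop. Starts at 0.4 to 0.75. The hinge is stiff (0.045 N m friction): the lid stays at any angle and must be pushed all the way, with about 1 N at the edge
- tumbler: clear glass tumbler, straight-sided, 56 mm outside diameter, 78 mm tall, 3 mm wall, open at the top, about 0.18 kg, loose and upright on the ledge, on the case's +y side, 37 to 65 mm from its hinge. Origin at the centre of its underside
- comb: black plastic comb lying flat along x, 140 by 24 by 5 mm, loose on the ledge on the case's -y side; origin at the centre of its underside
- clipper: steel nail clipper lying along x, 62 by 13 mm, 14 mm high, loose on the ledge on the case's -y side; origin at the centre of its underside
- floss: small grey plastic dental-floss box, 25 (x) by 45 (y) by 32 mm high, loose on the ledge in front of the toothbrush rack; origin at the centre of its underside
- tin: little round white jar with a metal lid, 36 mm diameter, 30 mm tall, loose on the ledge on the case's -y side; origin at the centre of its underside
Not all that is in view belongs to the job. Several things have the shape of the tumbler; the one meant has the colours described above.

How it is judged:
On the way, in this order (a step that is already met when the one before it is completed fails the run):
1. the tumbler is clear of the place where the lid will lie ((y of tumbler in the frame of case above 0.162 m or x of tumbler in the frame of case above 0.064 m or x of tumbler in the frame of case below -0.064 m)), for 0.2 s.
2. the lid lies flat on the other side of its hinge (value of joint lid above 3.04 rad), for 0.2 s.
At the end, for the whole second after the job is handed in: The lid is within 0.1 rad of level on the far side of its hinge (joint above 3.04) and at rest; the tumbler stands upright (within 0.1 rad) and still on the ledge floor, its origin beyond +162 mm in the case's y, or more than 64 mm to either side in the case's x, so that it is clear of the lid (value of joint lid above 3.04 rad and velocity of joint lid between -0.05 and 0.05 rad/s and (y of tumbler in the frame of case above 0.162 m or x of tumbler in the frame of case above 0.064 m or x of tumbler in the frame of case below -0.064 m) and angle between tumbler's own z axis and vertical below 0.1 rad and height (world z) of tumbler between 0.025 and 0.035 m and linear speed of tumbler below 0.02 m/s); the robot touches nothing.
It fails at once if the tumbler is lifted off the ledge (origin more than 12 mm above the floor) (height (world z) of tumbler above 0.042 m).
It fails at once if the tumbler is tipped by more than 0.3 rad (angle between tumbler's own z axis and vertical above 0.3 rad).
It fails at once if the tumbler is pushed with more than 15 N (contact force between the fingers and tumbler above 15 N).
It fails at once if the lid or case knocks the glass (more than 0.5 N) (contact force between case and tumbler above 0.5 N).
It fails at once if the comb, the nail clipper, the little jar or the floss box is moved more than 20 mm (distance of any of comb, clipper, tin, floss from where it was at the start of the episode above 0.02 m).
It also fails if it takes over 58 s, if anything falls off the work surface, if the arm or the gripper's body presses on something with over 40 N, if the wrist force passes 120 N, or if a joint passes its speed limit or range.

### The arm

A 7-joint arm with a two-finger parallel gripper is mounted at the origin on the work surface. World frame = base frame: x ahead of the robot, y to its left, z up, the work surface at z = 0. Lengths are in m, angles in rad, forces in N, time in s.
With the tool pointing down it reaches from about 0.425 to 1.025 m from the base axis. Payload 9.4 kg.
Tool frame: the origin (TCP) lies on the front face of the gripper's body, between the roots of the fingers; the fingertips stand 73 mm ahead of it and the grasp point (between the pads) lies 54 mm ahead of it; z points along the fingers, y is the direction in which the jaws open and shut (so a half turn about z gives the same grasp; the last joint's range is limited). The gripper opens to 85 mm and grips with 20 to 120 N. Pads are 22 mm wide; open, the fingers measure 114 mm over their backs; the gripper's body (76 mm by 85 mm) begins 54 mm behind the grasp point. The pads swing forward as they close: fully open they stand 13 mm farther back than shut.
Start: joints at [-1.366, 0.599, -0.003, 1.599, 0.002, 0.943, -0.08], TCP at [0.202, 0.696, 0.304] pointing down, gripper open.
Joint ranges: [-2.57, 2.57], [-0.35, 1.97], [-1.29, 1.29], [0.11, 2.56], [-1.05, 4.19], [0.11, 1.86], [-2.63, 2.63]. Speed limits (rad/s): [2.22, 2.22, 3.01, 3.01, 3.14, 3.14, 3.14].

### API

Orientations are given as a unit quaternion [w, x, y, z].
In Python, from rig import bot gives the robot as it stands.
- The arm moves only by the tool apply_moves, never from a script. Its argument "steps" is a list of rows, each an object of numbers: "gripper": the finger opening in cm, from 0 to 8.54; "dx", "dy", "dz": the shift along the tool's x, y, z in cm; "yaw": the turn about the tool's z in degrees. A call has exactly 10 rows; each row shifts and turns the pose as measured when the row begins, along the tool's axes as they then stand; what a row does not reach is not made up. A row lasts 1/8 s, in which the tool goes at most 62.5 mm and 10.7 degrees, less where a joint would pass 70% of its speed; a pose out of reach is approached as far as the arm can. A call is refused whole if a number of a shift passes 6.25 or a number of a turn 10.7, either way. A call with a gripper value outside its range is refused whole. The fingers move at their own pace and stop on an object; "grip_force" is the grip in N (left out, the last holds). Time passes only in rows, so rows that do not move let the fingers close, or fill a call up. It gives the time, the measured TCP pose, the force and the opening at its end, in the units of the state.
- bot.get_state(): the state, without advancing time (a new reading comes with each control period).
- bot.camera(name): name is "scene" or "top"; returns the picture (400x640x3 uint8, red, green, blue); there is no depth.
- bot.calibration(name): a dict with "intrinsics" (3x3 intrinsics, pixels), "D" ([k1, k2, p1, p2, k3] as OpenCV has them; the pictures are not rectified), "camera_from_world" (4x4, takes a point from world to camera coordinates). Camera axes: x right, y down, z forward; pixel columns grow to the right and rows downward; lengths in m; the calibration is good to about 2 mm. A picture is of the moment at which its call begins. calibration takes no time and is no camera call.
- bot.finish_job(): hands the job in, once; it reports no verdict.
The state is a dict: "clock": time; "joint_positions": joint angles; "joint_vel": joint speeds; "joint_torque": joint torques, N m; "tool_pos": TCP position; "ee_rot": TCP orientation; "contact_force": force on the tool from outside, world axes, zero at the start; "wrist_torque": the same for the moment, N m; "width": opening from 0.0 (shut) to 1.0 (fully open).
Only numpy, scipy, OpenCV 4.12 (cv2) and the standard library are available. Lean on these libraries where they do the work, as an engineer would, in place of code of your own. Each camera call takes 0.05 s, during which the arm holds its last target.

## Working session

There is one attempt and no reset: what is moved stays moved. The work goes in short steps, Python scripts to look and compute and a tool call to move; the robot and the scene stay as the last step left them, time stands still between calls to the robot, and variables do not carry over. Pictures are saved under pics/ and viewed, and the job is handed in when it is done.

Besides the shell and the picture viewer there is one more tool, called after "Emit:" by a JSON object that holds its "method" and its "body". apply_moves: Moves the arm, as the interface text tells. Its arguments: {"type":"object","properties":{"steps":{"type":"array"},"grip_force":{"type":"number"}},"required":["steps"]}

```bash
ls; mkdir -p pics; cat > h.py <<'E'
import numpy as np, cv2
from rig import bot
def cal(n):
    c=bot.calibration(n); return np.array(c["intrinsics"],float),np.array(c["D"],float),np.array(c["camera_from_world"],float)
def ray(n,px):
    K,D,T=cal(n); u=cv2.undistortPoints(np.array(px,float).reshape(-1,1,2),K,D).reshape(-1,2)
    d=np.c_[u,np.ones(len(u))]@T[:3,:3]; o=-T[:3,:3].T@T[:3,3]; return o,d
def onz(n,px,z):
    o,d=ray(n,px); return o+d*((z-o[2])/d[:,2])[:,None]
def proj(n,P):
    K,D,T=cal(n); return cv2.projectPoints(np.array(P,float).reshape(-1,1,3),cv2.Rodrigues(T[:3,:3])[0],T[:3,3],K,D)[0].reshape(-1,2)
def snap(n,f):
    im=bot.camera(n); cv2.imwrite(f,im[:,:,::-1]); return im
E
python3 - <<'E'
from h import *
np.set_printoptions(precision=4,suppress=True)
print(bot.get_state())
for n in("scene","top"):
    snap(n,f"pics/{n}0.png"); K,D,T=cal(n); print(n,K,D,-T[:3,:3].T@T[:3,3],T[2,:3])
E
```

```text
pics
{'clock': 0.0, 'joint_positions': array([-1.3657,  0.6001, -0.0025,  1.6002,  0.0018,  0.9429, -0.0798]), 'joint_vel': array([-0.0001, -0.0003,  0.0005,  0.0011, -0.0009,  0.0007,  0.0006]), 'joint_torque': array([ -0.0002, -77.6468,   1.5646, -25.7999,   0.0122,   0.0093,
         0.    ]), 'tool_pos': array([0.2015, 0.696 , 0.303 ]), 'ee_rot': array([-0.    ,  0.1404,  0.9901, -0.0008]), 'contact_force': array([-0.2619, -0.0185, -0.0992]), 'wrist_torque': array([-0.0067, -0.0031, -0.0219]), 'width': 0.9990074036394633}
scene [[382.2922   0.     318.0386]
 [  0.     382.2922 199.2659]
 [  0.       0.       1.    ]] [-0.0649  0.      0.      0.      0.    ] [ 0.9233 -0.3501  0.5623] [-0.6066  0.4481 -0.6567]
top [[515.6668   0.     317.0525]
 [  0.     515.6668 199.6241]
 [  0.       0.       1.    ]] [-0.0075  0.      0.      0.      0.    ] [ 0.3821 -0.0323  1.1745] [ 0.0914  0.0108 -0.9958]
```

View pics/scene0.png

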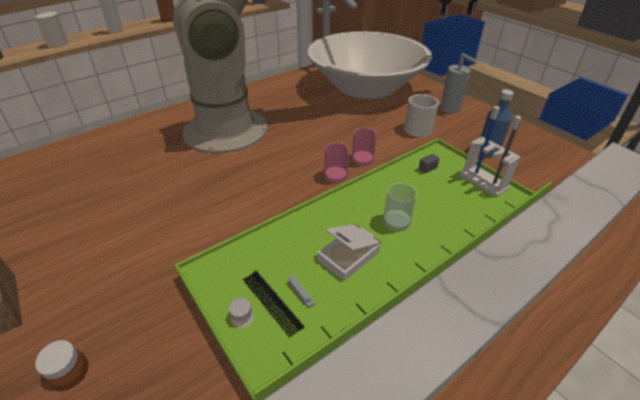

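View pics/top0.png

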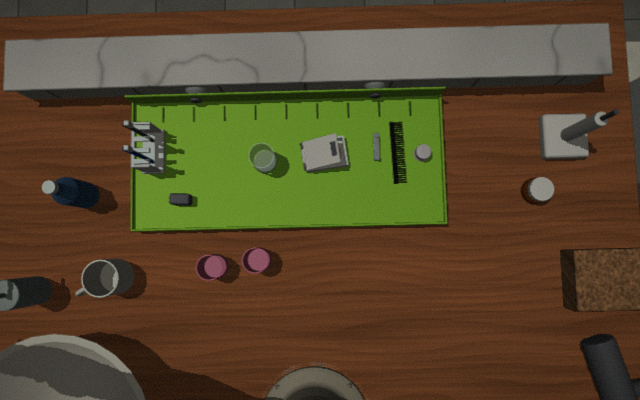

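```bash
python3 - <<'E'
import cv2
a=cv2.imread("pics/top0.png"); b=cv2.imread("pics/scene0.png")
cv2.imwrite("pics/topc.png",cv2.resize(a[120:190,230:360],None,fx=6,fy=6,interpolation=cv2.INTER_CUBIC))
cv2.imwrite("pics/scenec.png",cv2.resize(b[175:285,300:430],None,fx=5,fy=5,interpolation=cv2.INTER_CUBIC))
E
```

```text
(no output)
```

View pics/topc.png

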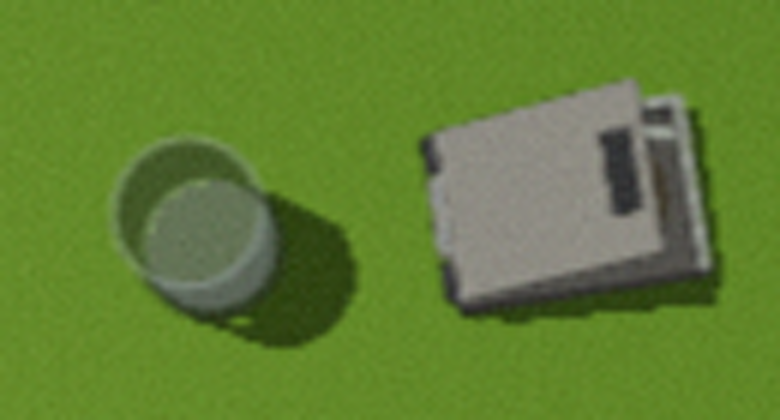

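View pics/scenec.png

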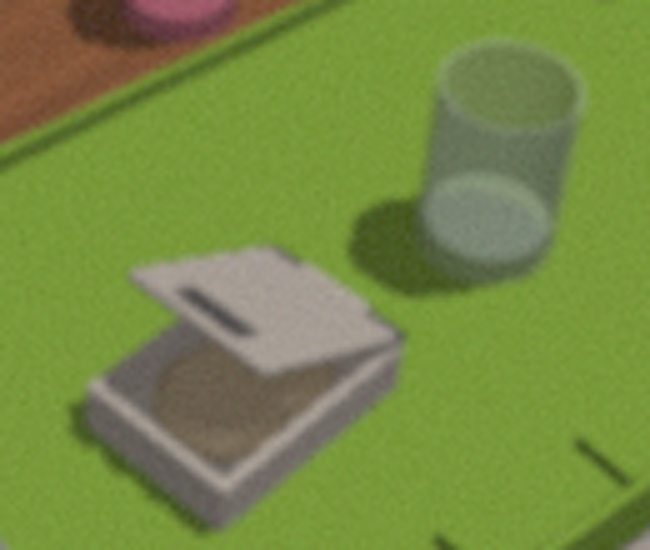

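```bash
python3 - <<'E'
from h import *
np.set_printoptions(precision=4,suppress=True)
f=lambda x,y:(230+(x+.5)/6-.5,120+(y+.5)/6-.5)
g=lambda x,y:(300+(x+.5)/5-.5,175+(y+.5)/5-.5)
H=onz("top",[f(430,135),f(462,303)],.055);print("hinge",H)
R=onz("top",[f(683,98),f(712,268)],.052);print("front rim",R)
Rs=onz("scene",[g(92,385),g(225,480),g(400,345)],.052);print("scene: front -x,front +x, rear +x",Rs)
print("tumbler rim top",onz("top",[f(193,218)],.108))
print("tumbler rim scene",onz("scene",[g(509,85)],.108))
# lid edge triangulate
for a,b in (((635,80),(270,375)),((665,250),(132,272))):
    o1,d1=ray("top",[f(*a)]);o2,d2=ray("scene",[g(*b)])
    A=np.c_[d1[0],-d2[0]];s=np.linalg.lstsq(A,o2-o1,rcond=None)[0]
    print("lid corner",o1+s[0]*d1[0],o2+s[1]*d2[0])
im=cv2.imread("pics/top0.png")
# caddy corners
print("caddy",onz("top",[(132,231),(446,222),(132,97),(445,88)],.04))
print("small: floss,clipper,comb,tin,rack",onz("top",[(180,200),(377,147),(398,152),(424,152),(150,150)],.045))
E
```

```text
hinge [[0.613  0.0117 0.055 ]
 [0.5504 0.0013 0.055 ]]
front rim [[ 0.625  -0.0817  0.052 ]
 [ 0.5615 -0.0905  0.052 ]]
scene: front -x,front +x, rear +x [[ 0.5646 -0.0854  0.052 ]
 [ 0.625  -0.0746  0.052 ]
 [ 0.6154  0.0147  0.052 ]]
tumbler rim top [[0.5748 0.093  0.108 ]]
tumbler rim scene [[0.5786 0.097  0.108 ]]
lid corner [ 0.6227 -0.063   0.0945] [ 0.6258 -0.0589  0.0951]
lid corner [ 0.5611 -0.0718  0.0971] [ 0.5638 -0.0679  0.0974]
caddy [[ 0.4266  0.3904  0.04  ]
 [ 0.43   -0.3018  0.04  ]
 [ 0.7297  0.3935  0.04  ]
 [ 0.7312 -0.3135  0.04  ]]
small: floss,clipper,comb,tin,rack [[ 0.4923  0.2825  0.045 ]
 [ 0.5997 -0.1557  0.045 ]
 [ 0.5873 -0.2017  0.045 ]
 [ 0.5858 -0.2592  0.045 ]
 [ 0.6059  0.3499  0.045 ]]
```

The scene view shows the case near (350,250), with its lid about 0.5 rad open. The clear tumbler is at (398,208) in the scene and (262,156) in the top view, about 87 mm beyond the hinge. I'll write a row planner next.

```bash
cat >> h.py <<'E'
def pose():
    from scipy.spatial.transform import Rotation as Ro
    s=bot.get_state(); w,x,y,z=s["ee_rot"]; return np.array(s["tool_pos"]),Ro.from_quat([x,y,z,w]).as_matrix(),s
CY=0.14; X=np.array([np.cos(CY),np.sin(CY),0]); Y=np.array([-np.sin(CY),np.cos(CY),0])
HINGE=np.array([.584,.0085,.055])
def plan(p1,head=None,step=.05,ystep=9.5,n=None):
    "rows to go in line to p1 and turn tool y to heading (deg)"
    p,R,s=pose(); p1=np.array(p1,float); h=np.degrees(np.arctan2(R[1,1],R[0,1])); dh=0 if head is None else (head-h+180)%360-180
    N=n or int(max(np.ceil(np.linalg.norm(p1-p)/step),np.ceil(abs(dh)/ystep),1))
    print("from",p.round(4),"head",round(h,1),"turn",round(dh,1),"rows",N,"tilt",R[2,2].round(4))
    for i in range(N):
        a=np.radians(h+dh*i/N); ty=np.array([np.cos(a),np.sin(a),0]); tz=np.array([0,0,-1.]); tx=np.cross(ty,tz)
        d=(p1-p)/N*100; print(i,"dx %.2f dy %.2f dz %.2f yaw %.1f"%(d@tx,d@ty,d@tz,-dh/N))
E
python3 -c "
from h import *
plan([.583,.046,.30],8,step=.05)"
```

```text
from [0.2015 0.6961 0.3031] head 73.9 turn -65.9 rows 16 tilt -1.0
0 dx -3.42 dy -3.24 dz 0.02 yaw 4.1
1 dx -3.64 dy -2.99 dz 0.02 yaw 4.1
2 dx -3.85 dy -2.72 dz 0.02 yaw 4.1
3 dx -4.03 dy -2.43 dz 0.02 yaw 4.1
4 dx -4.20 dy -2.14 dz 0.02 yaw 4.1
5 dx -4.34 dy -1.83 dz 0.02 yaw 4.1
6 dx -4.46 dy -1.51 dz 0.02 yaw 4.1
7 dx -4.56 dy -1.19 dz 0.02 yaw 4.1
8 dx -4.63 dy -0.86 dz 0.02 yaw 4.1
9 dx -4.68 dy -0.53 dz 0.02 yaw 4.1
10 dx -4.71 dy -0.19 dz 0.02 yaw 4.1
11 dx -4.71 dy 0.15 dz 0.02 yaw 4.1
12 dx -4.69 dy 0.49 dz 0.02 yaw 4.1
13 dx -4.64 dy 0.82 dz 0.02 yaw 4.1
14 dx -4.57 dy 1.15 dz 0.02 yaw 4.1
15 dx -4.47 dy 1.48 dz 0.02 yaw 4.1
```

Emit:
{"method": "apply_moves", "body": {"steps": [{"dx":-3.4,"dy":-3.2,"dz":-1,"yaw":4.1,"gripper":4},{"dx":-3.6,"dy":-3.0,"dz":-1,"yaw":4.1,"gripper":4},{"dx":-3.9,"dy":-2.7,"dz":-1,"yaw":4.1,"gripper":4},{"dx":-4.0,"dy":-2.4,"dz":0,"yaw":4.1,"gripper":4},{"dx":-4.2,"dy":-2.1,"dz":0,"yaw":4.1,"gripper":4},{"dx":-4.3,"dy":-1.8,"dz":0,"yaw":4.1,"gripper":4},{"dx":-4.5,"dy":-1.5,"dz":0,"yaw":4.1,"gripper":4},{"dx":-4.6,"dy":-1.2,"dz":0,"yaw":4.1,"gripper":4},{"dx":-4.6,"dy":-0.9,"dz":0,"yaw":4.1,"gripper":4},{"dx":-4.7,"dy":-0.5,"dz":0,"yaw":4.1,"gripper":4}], "grip_force": 20}}

```text
clock: 1.35
tool_pos: [0.441, 0.279, 0.3311]
ee_rot: [-0.0, 0.485, 0.874, -0.003]
contact_force: [0.4, 0.6, 0.1]
width: 0.469
```

```bash
python3 -c "
from h import *
print(bot.get_state()['width'],bot.get_state()['clock'])
plan([.583,.046,.25],8,step=.05,n=10)"
```

```text
0.4685683864735664 1.35
from [0.441  0.279  0.3311] head 31.9 turn -23.9 rows 10 tilt -1.0
0 dx -2.73 dy -0.03 dz 0.81 yaw 2.4
1 dx -2.73 dy 0.09 dz 0.81 yaw 2.4
2 dx -2.72 dy 0.20 dz 0.81 yaw 2.4
3 dx -2.71 dy 0.31 dz 0.81 yaw 2.4
4 dx -2.69 dy 0.43 dz 0.81 yaw 2.4
5 dx -2.67 dy 0.54 dz 0.81 yaw 2.4
6 dx -2.65 dy 0.65 dz 0.81 yaw 2.4
7 dx -2.62 dy 0.76 dz 0.81 yaw 2.4
8 dx -2.59 dy 0.87 dz 0.81 yaw 2.4
9 dx -2.55 dy 0.98 dz 0.81 yaw 2.4
```

Emit:
{"method": "apply_moves", "body": {"steps": [{"dx":-2.7,"dy":0,"dz":0.8,"yaw":2.4,"gripper":4},{"dx":-2.7,"dy":0.1,"dz":0.8,"yaw":2.4,"gripper":4},{"dx":-2.7,"dy":0.2,"dz":0.8,"yaw":2.4,"gripper":4},{"dx":-2.7,"dy":0.3,"dz":0.8,"yaw":2.4,"gripper":4},{"dx":-2.7,"dy":0.4,"dz":0.8,"yaw":2.4,"gripper":4},{"dx":-2.7,"dy":0.5,"dz":0.8,"yaw":2.4,"gripper":4},{"dx":-2.7,"dy":0.6,"dz":0.8,"yaw":2.4,"gripper":4},{"dx":-2.6,"dy":0.8,"dz":0.8,"yaw":2.4,"gripper":4},{"dx":-2.6,"dy":0.9,"dz":0.8,"yaw":2.4,"gripper":4},{"dx":-2.6,"dy":1.0,"dz":0.8,"yaw":2.4,"gripper":4}]}}

```text
clock: 2.6
tool_pos: [0.584, 0.0337, 0.2482]
ee_rot: [-0.0, 0.663, 0.749, -0.004]
contact_force: [0.2, 0.7, -0.6]
width: 0.468
```

```bash
python3 -c "
from h import *
print(bot.get_state()['width'],bot.get_state()['clock'])
plan([.5835,.0455,.19],8,step=.05,n=4)
snap('top','pics/t1.png');snap('scene','pics/s1.png')"
```

```text
0.4678955736474262 2.6
from [0.584  0.0337 0.2482] head 6.9 turn 1.1 rows 4 tilt -1.0
0 dx 0.29 dy 0.02 dz 1.45 yaw -0.3
1 dx 0.29 dy 0.03 dz 1.45 yaw -0.3
2 dx 0.29 dy 0.03 dz 1.45 yaw -0.3
3 dx 0.29 dy 0.03 dz 1.45 yaw -0.3
```

View pics/s1.png

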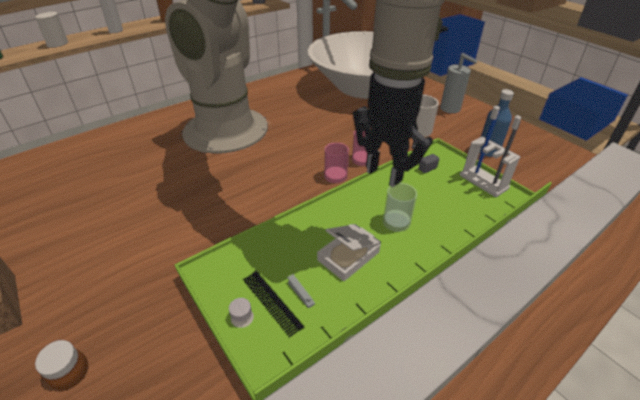

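The gripper (about (395,130)) is above the gap between the case and the glass, jaws across it, and nothing has moved. Next I lower it.

Emit:
{"method": "apply_moves", "body": {"steps": [{"dx":0.4,"dy":0,"dz":0.5,"yaw":-0.3,"gripper":4},{"dx":0.4,"dy":0,"dz":1,"yaw":-0.3,"gripper":4},{"dx":0.4,"dy":0,"dz":1.5,"yaw":-0.3,"gripper":4},{"dx":0.1,"dy":0,"dz":1.5,"yaw":-0.3,"gripper":4},{"dx":0,"dy":0,"dz":1.5,"yaw":0,"gripper":4},{"dx":0,"dy":0,"dz":1.5,"yaw":0,"gripper":4},{"dx":0,"dy":0,"dz":1.5,"yaw":0,"gripper":4},{"dx":0,"dy":0,"dz":1.5,"yaw":0,"gripper":4},{"dx":0,"dy":0,"dz":1,"yaw":0,"gripper":4},{"dx":0,"dy":0,"dz":0,"yaw":0,"gripper":4}]}}

```text
clock: 3.95
tool_pos: [0.5801, 0.0471, 0.1232]
ee_rot: [-0.001, 0.654, 0.756, -0.005]
contact_force: [0.1, 0.4, 0.5]
width: 0.466
```

```bash
python3 -c "
from h import *
p,R,s=pose();print(s['clock'])
plan([.5835,.0455,.118],8,step=.05,n=4)
T=np.array([.5765,.095,0]);print('tool rel tumbler in case XY',(p-T)@X,(p-T)@Y,'rel hinge',(p-HINGE)@Y)
a=snap('top','pics/t2.png');b=snap('scene','pics/s2.png')
a=cv2.imread('pics/t2.png');b=cv2.imread('pics/s2.png')
cv2.imwrite('pics/c2.png',np.hstack([cv2.resize(b[165:285,300:430],(390,360)),cv2.resize(a[110:200,230:330],(400,360))]))
"
```

```text
3.95
from [0.5801 0.0471 0.1232] head 8.3 turn -0.3 rows 4 tilt -0.9999
0 dx -0.05 dy 0.08 dz 0.13 yaw 0.1
1 dx -0.05 dy 0.08 dz 0.13 yaw 0.1
2 dx -0.05 dy 0.08 dz 0.13 yaw 0.1
3 dx -0.05 dy 0.08 dz 0.13 yaw 0.1
tool rel tumbler in case XY -0.003134001593096936 -0.047888780599846636 rel hinge 0.03881147643237824
```

View pics/c2.png

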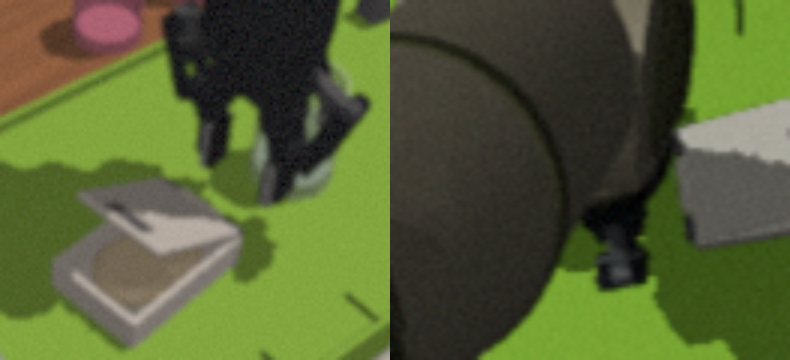

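The fingertips stand in the gap, clear of both the hinge and the glass. I'll push slowly along tool +x, which is the case's +y.

Emit:
{"method": "apply_moves", "body": {"steps": [{"dx":0.2,"dy":0.3,"dz":0.4,"gripper":4},{"dx":0.4,"dz":0.2,"gripper":4},{"dx":0.4,"gripper":4},{"dx":0.3,"gripper":4},{"dx":0.3,"gripper":4},{"dx":0.3,"gripper":4},{"dx":0.3,"gripper":4},{"dx":0.3,"gripper":4},{"dx":0.3,"gripper":4},{"dx":0.3,"gripper":4}]}}

```text
invalid input
```

```bash
python3 -c "
from h import *
p,R,s=pose();print(s['clock'],p,s['contact_force'],s['joint_vel'].round(3))
T=np.array([.5765,.095,0]);print('tool rel tumbler in case XY',(p-T)@X,(p-T)@Y,'rel hinge',(p-HINGE)@Y)
b=snap('scene','pics/s3.png')
cv2.imwrite('pics/c3.png',cv2.resize(b[150:285,300:450,::-1],None,fx=4,fy=4))
"
```

```text
4.05 [0.58046916 0.0472054  0.12411526] [-0.2934773   0.41131315  0.01913681] [-0.005 -0.014  0.004 -0.003  0.     0.003 -0.001]
tool rel tumbler in case XY -0.0027390814090009095 -0.047880843937780325 rel hinge 0.03881941309444455
```

View pics/c3.png

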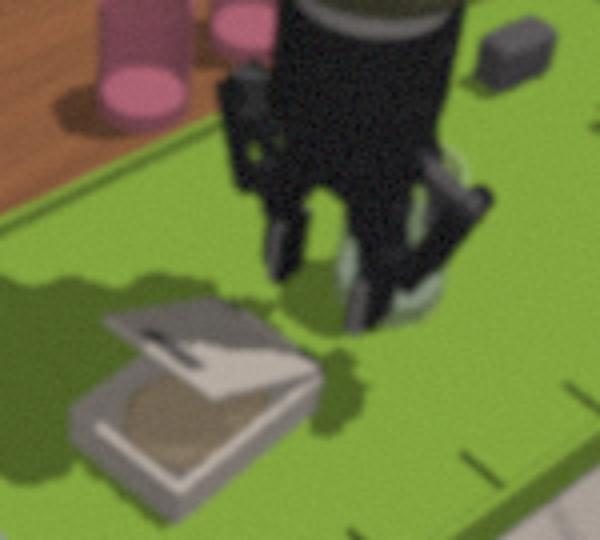

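The call was refused because every field is needed in every row. The arm did not move, so I'll send it again in full.

Emit:
{"method": "apply_moves", "body": {"steps": [{"dx":0.2,"dy":0.3,"dz":0.4,"yaw":0,"gripper":4},{"dx":0.4,"dy":0,"dz":0.2,"yaw":0,"gripper":4},{"dx":0.4,"dy":0,"dz":0,"yaw":0,"gripper":4},{"dx":0.3,"dy":0,"dz":0,"yaw":0,"gripper":4},{"dx":0.3,"dy":0,"dz":0,"yaw":0,"gripper":4},{"dx":0.3,"dy":0,"dz":0,"yaw":0,"gripper":4},{"dx":0.3,"dy":0,"dz":0,"yaw":0,"gripper":4},{"dx":0.3,"dy":0,"dz":0,"yaw":0,"gripper":4},{"dx":0.3,"dy":0,"dz":0,"yaw":0,"gripper":4},{"dx":0.3,"dy":0,"dz":0,"yaw":0,"gripper":4}]}}

```text
clock: 5.35
tool_pos: [0.5823, 0.0743, 0.1231]
ee_rot: [0.005, 0.657, 0.754, -0.003]
contact_force: [-0.0, -4.3, 6.0]
width: 0.471
```

```bash
python3 -c "
from h import *
p,R,s=pose();print(s['clock'],p,s['contact_force'],s['joint_vel'].round(3))
T=np.array([.5765,.095,0]);print('tool rel tumbler in case XY',(p-T)@X,(p-T)@Y,'rel hinge',(p-HINGE)@Y)
b=snap('scene','pics/s3.png')
cv2.imwrite('pics/c3.png',cv2.resize(b[150:285,300:450,::-1],None,fx=4,fy=4))
"
```

```text
5.35 [0.5822998  0.07433318 0.12305011] [-0.04870999 -4.34274373  5.95143266] [-0.045 -0.003  0.014 -0.001 -0.006 -0.    -0.035]
tool rel tumbler in case XY 0.0028591388914129224 -0.021273941041492102 rel hinge 0.06542631599073279
```

View pics/c3.png

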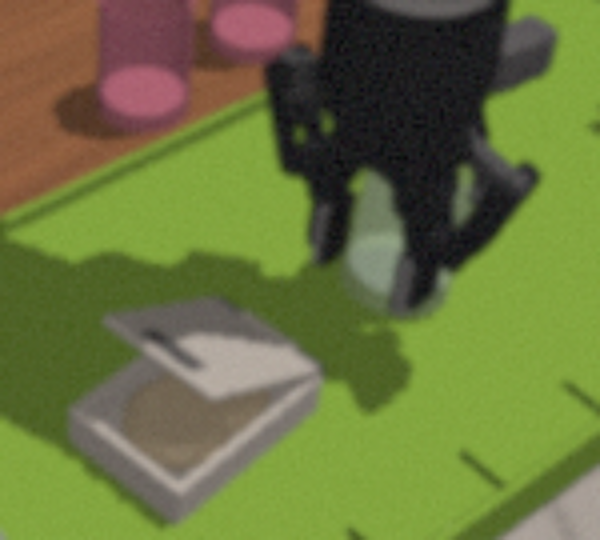

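The wrist reads about 6 N upward and 4 N against the push. The hand may be bearing on the rim, so I'll back off, rise a little and look.

Emit:
{"method": "apply_moves", "body": {"steps": [{"dx":-0.4,"dy":0,"dz":0,"yaw":0,"gripper":4},{"dx":-0.5,"dy":0,"dz":0,"yaw":0,"gripper":4},{"dx":-0.5,"dy":0,"dz":0,"yaw":0,"gripper":4},{"dx":0,"dy":0,"dz":0,"yaw":0,"gripper":4},{"dx":0,"dy":0,"dz":0,"yaw":0,"gripper":4},{"dx":0,"dy":0,"dz":0,"yaw":0,"gripper":4},{"dx":0,"dy":0,"dz":0,"yaw":0,"gripper":4},{"dx":0,"dy":0,"dz":0,"yaw":0,"gripper":4},{"dx":0,"dy":0,"dz":0,"yaw":0,"gripper":4},{"dx":0,"dy":0,"dz":0,"yaw":0,"gripper":4}]}}

```text
clock: 6.65
tool_pos: [0.5839, 0.0618, 0.1223]
ee_rot: [0.003, 0.656, 0.755, -0.003]
contact_force: [-0.2, -0.9, 0.1]
width: 0.466
```

```bash
python3 -c "
from h import *
p,R,s=pose();print(s['clock'],p,s['contact_force'],R[2,2])
T=np.array([.5765,.095,0]);print('tool rel tumbler in case XY',(p-T)@X,(p-T)@Y,'rel hinge',(p-HINGE)@Y)
b=snap('scene','pics/s4.png')
cv2.imwrite('pics/c4.png',cv2.resize(b[150:285,300:450,::-1],None,fx=4,fy=4))
"
```

```text
6.65 [0.58385524 0.06182008 0.12225172] [-0.16040531 -0.85751328  0.10155108] -0.9999603406502772
tool rel tumbler in case XY 0.0026532519594447334 -0.03388165939045762 rel hinge 0.05281859764176726
```

View pics/c4.png

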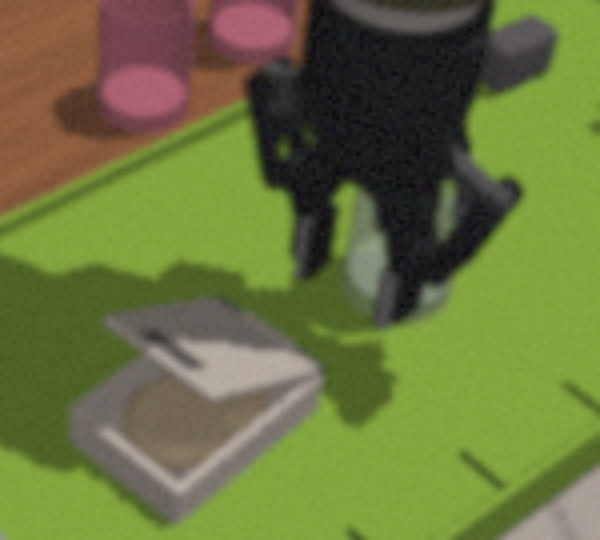

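The glass is still upright and the forces are back to zero. Something near the palm was bearing on the rim, so I'll raise the hand about 15 mm, narrow the fingers to 3 cm and push again.

Emit:
{"method": "apply_moves", "body": {"steps": [{"dx":-0.4,"dy":-0.2,"dz":-0.5,"yaw":0,"gripper":3},{"dx":-0.2,"dy":0,"dz":-0.5,"yaw":0,"gripper":3},{"dx":0,"dy":0,"dz":-0.5,"yaw":0,"gripper":3},{"dx":0,"dy":0,"dz":0,"yaw":0,"gripper":3},{"dx":0.3,"dy":0,"dz":0,"yaw":0,"gripper":3},{"dx":0.3,"dy":0,"dz":0,"yaw":0,"gripper":3},{"dx":0.3,"dy":0,"dz":0,"yaw":0,"gripper":3},{"dx":0.3,"dy":0,"dz":0,"yaw":0,"gripper":3},{"dx":0.3,"dy":0,"dz":0,"yaw":0,"gripper":3},{"dx":0.3,"dy":0,"dz":0,"yaw":0,"gripper":3}]}}

```text
clock: 7.95
tool_pos: [0.5805, 0.0739, 0.1385]
ee_rot: [0.004, 0.656, 0.755, -0.002]
contact_force: [0.6, -1.6, -0.3]
width: 0.354
```

```bash
cat > st.py <<'E'
import sys
from h import *
p,R,s=pose();print(s['clock'],p.round(4),s['contact_force'].round(2),'w',round(s['width'],3))
T=np.array([.5765,.095,0]);print('tool rel tumbler0 in case XY',((p-T)@X).round(4),((p-T)@Y).round(4),'rel hinge',((p-HINGE)@X).round(4),((p-HINGE)@Y).round(4),'head',np.degrees(np.arctan2(R[1,1],R[0,1])).round(1))
k=sys.argv[1]
b=snap('scene',f'pics/s{k}.png')
cv2.imwrite(f'pics/c{k}.png',cv2.resize(b[120:285,290:470,::-1],None,fx=3.5,fy=3.5))
E
python3 st.py 5
```

```text
7.95 [0.5805 0.0739 0.1385] [ 0.55 -1.63 -0.26] w 0.354
tool rel tumbler0 in case XY 0.001 -0.0215 rel hinge 0.0057 0.0652 head 8.0
```

View pics/c5.png

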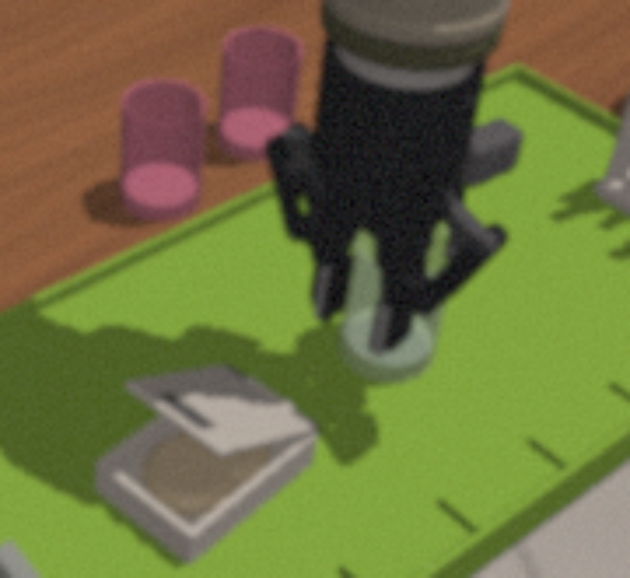

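Only a small lateral force now and no vertical load, so the push is clean. I'll go on.

Emit:
{"method": "apply_moves", "body": {"steps": [{"dx":0.3,"dy":0,"dz":0,"yaw":0,"gripper":3},{"dx":0.3,"dy":0,"dz":0,"yaw":0,"gripper":3},{"dx":0.3,"dy":0,"dz":0,"yaw":0,"gripper":3},{"dx":0.3,"dy":0,"dz":0,"yaw":0,"gripper":3},{"dx":0.3,"dy":0,"dz":0,"yaw":0,"gripper":3},{"dx":0.3,"dy":0,"dz":0,"yaw":0,"gripper":3},{"dx":0.3,"dy":0,"dz":0,"yaw":0,"gripper":3},{"dx":0.3,"dy":0,"dz":0,"yaw":0,"gripper":3},{"dx":0.3,"dy":0,"dz":0,"yaw":0,"gripper":3},{"dx":0.3,"dy":0,"dz":0,"yaw":0,"gripper":3}]}}

```text
clock: 9.25
tool_pos: [0.5758, 0.1052, 0.1384]
ee_rot: [0.004, 0.656, 0.755, -0.003]
contact_force: [0.3, -2.9, 2.4]
width: 0.357
```

```bash
python3 st.py 6
```

```text
9.25 [0.5758 0.1052 0.1384] [ 0.26 -2.86  2.36] w 0.357
tool rel tumbler0 in case XY 0.0008 0.0102 rel hinge 0.0054 0.0969 head 8.0
```

View pics/c6.png

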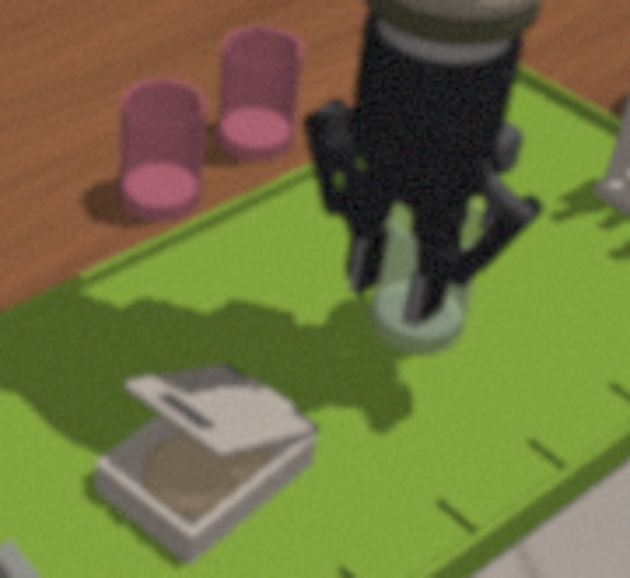

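Emit:
{"method": "apply_moves", "body": {"steps": [{"dx":0.25,"dy":0,"dz":0,"yaw":0,"gripper":3},{"dx":0.25,"dy":0,"dz":0,"yaw":0,"gripper":3},{"dx":0.25,"dy":0,"dz":0,"yaw":0,"gripper":3},{"dx":0.25,"dy":0,"dz":0,"yaw":0,"gripper":3},{"dx":0.25,"dy":0,"dz":0,"yaw":0,"gripper":3},{"dx":0.25,"dy":0,"dz":0,"yaw":0,"gripper":3},{"dx":0.25,"dy":0,"dz":0,"yaw":0,"gripper":3},{"dx":0.25,"dy":0,"dz":0,"yaw":0,"gripper":3},{"dx":0.2,"dy":0,"dz":0,"yaw":0,"gripper":3},{"dx":0.1,"dy":0,"dz":0,"yaw":0,"gripper":3}]}}

```text
clock: 10.55
tool_pos: [0.5724, 0.1298, 0.1382]
ee_rot: [0.004, 0.656, 0.755, -0.003]
contact_force: [-0.9, -3.6, 2.2]
width: 0.352
```

```bash
python3 st.py 7
```

```text
10.55 [0.5724 0.1298 0.1382] [-0.89 -3.58  2.2 ] w 0.352
tool rel tumbler0 in case XY 0.0008 0.035 rel hinge 0.0054 0.1217 head 8.0
```

View pics/c7.png

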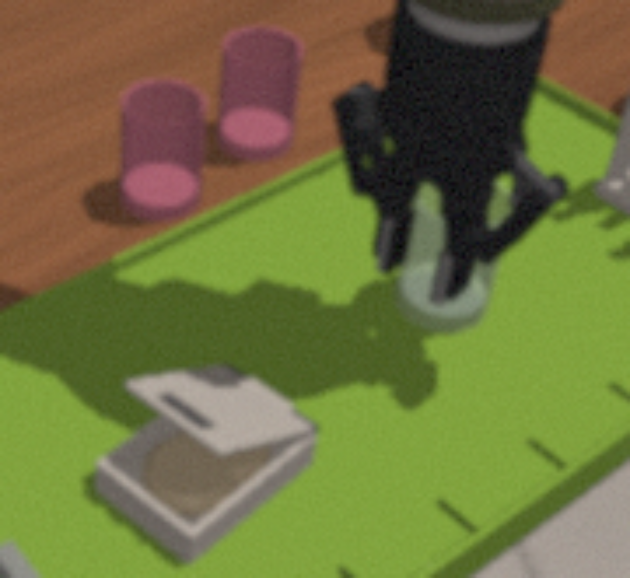

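The glass has followed the fingers and stands upright. I'll back away gently, rise and measure it.

Emit:
{"method": "apply_moves", "body": {"steps": [{"dx":-0.4,"dy":0,"dz":0,"yaw":0,"gripper":3},{"dx":-1,"dy":0,"dz":0,"yaw":0,"gripper":3},{"dx":-2,"dy":0,"dz":0,"yaw":0,"gripper":3},{"dx":-2,"dy":0,"dz":-1,"yaw":0,"gripper":3},{"dx":-2,"dy":0,"dz":-3,"yaw":0,"gripper":1},{"dx":-3,"dy":0,"dz":-4,"yaw":0,"gripper":0},{"dx":-4,"dy":0,"dz":-4,"yaw":0,"gripper":0},{"dx":-5,"dy":-0.3,"dz":-2,"yaw":0,"gripper":0},{"dx":-3,"dy":-0.2,"dz":0,"yaw":0,"gripper":0},{"dx":-1,"dy":0,"dz":0,"yaw":0,"gripper":0}]}}

```text
clock: 11.85
tool_pos: [0.5989, -0.1199, 0.2892]
ee_rot: [0.006, 0.659, 0.752, -0.003]
contact_force: [-0.1, 0.5, -0.6]
width: -0.001
```

```bash
python3 st.py 8; python3 -c "
from h import *
snap('top','pics/t8.png');a=cv2.imread('pics/t8.png')
cv2.imwrite('pics/tc8.png',cv2.resize(a[110:200,210:340],None,fx=6,fy=6,interpolation=cv2.INTER_CUBIC))"
```

```text
11.85 [ 0.5989 -0.1199  0.2892] [-0.1   0.49 -0.61] w -0.001
tool rel tumbler0 in case XY -0.0079 -0.2159 rel hinge -0.0032 -0.1292 head 7.6
```

View pics/c8.png

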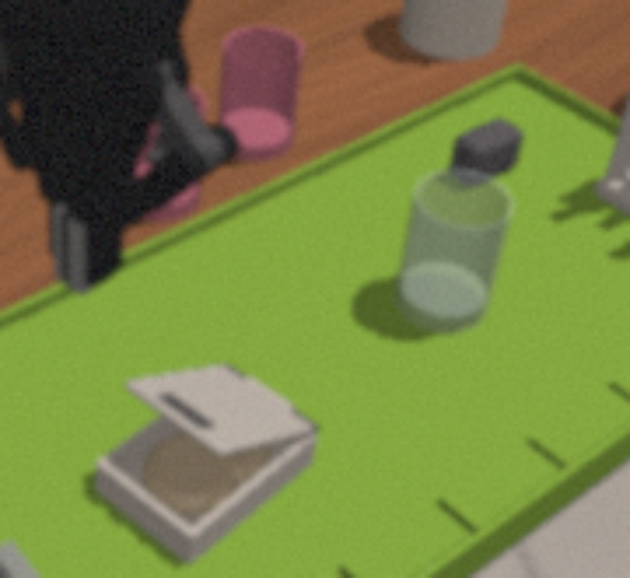

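View pics/tc8.png

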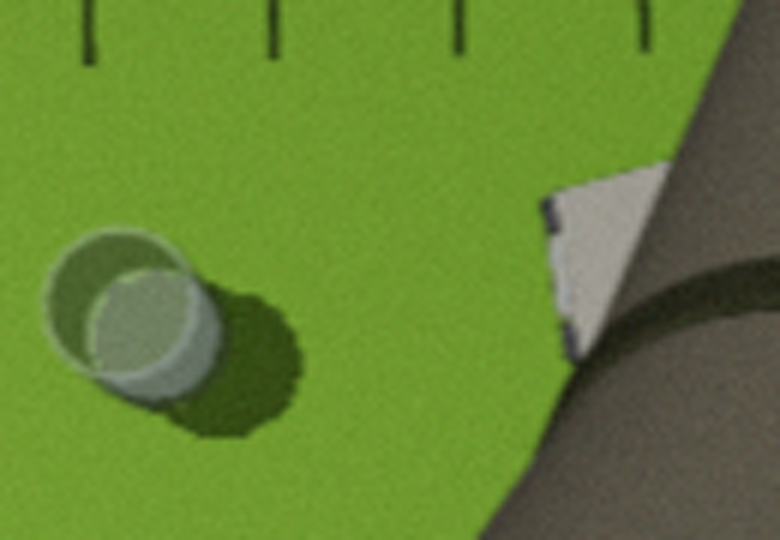

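```bash
python3 -c "
from h import *
f=lambda x,y:(210+(x+.5)/6-.5,110+(y+.5)/6-.5)
g=lambda x,y:(290+(x+.5)/3.5-.5,120+(y+.5)/3.5-.5)
for P in (onz('top',[f(121,302)],.108)[0],onz('scene',[g(462,200)],.108)[0],onz('scene',[g(443,296)],.034)[0]):
  print(P.round(4),'caseXY',((P-HINGE)@X).round(4),((P-HINGE)@Y+.047).round(4))
plan(HINGE-.002*X-.112*Y+[0,0,.095],8,n=10)"
```

```text
[0.568  0.1603 0.108 ] caseXY 0.0054 0.1996
[0.5705 0.1618 0.108 ] caseXY 0.008 0.2006
[0.5697 0.1651 0.034 ] caseXY 0.0077 0.204
from [ 0.5991 -0.1184  0.2886] head 7.7 turn 0.3 rows 10 tilt -0.9999
0 dx 0.16 dy 0.01 dz 1.39 yaw -0.0
1 dx 0.16 dy 0.01 dz 1.39 yaw -0.0
2 dx 0.16 dy 0.01 dz 1.39 yaw -0.0
3 dx 0.16 dy 0.01 dz 1.39 yaw -0.0
4 dx 0.16 dy 0.01 dz 1.39 yaw -0.0
5 dx 0.16 dy 0.01 dz 1.39 yaw -0.0
6 dx 0.16 dy 0.01 dz 1.39 yaw -0.0
7 dx 0.16 dy 0.01 dz 1.39 yaw -0.0
8 dx 0.16 dy 0.01 dz 1.39 yaw -0.0
9 dx 0.16 dy 0.01 dz 1.39 yaw -0.0
```

Both views put the tumbler at about +0.20 m in the case's y (0.162 needed), upright, so it's clear. Next I lower the closed fingers in front of the lid's free edge.

Emit:
{"method": "apply_moves", "body": {"steps": [{"dx":0.1,"dy":0,"dz":1.4,"yaw":0,"gripper":0},{"dx":0.1,"dy":0,"dz":1.4,"yaw":0,"gripper":0},{"dx":0.1,"dy":0,"dz":1.4,"yaw":0,"gripper":0},{"dx":0.1,"dy":0,"dz":1.4,"yaw":0,"gripper":0},{"dx":0.1,"dy":0,"dz":1.4,"yaw":0,"gripper":0},{"dx":0.1,"dy":0,"dz":1.4,"yaw":0,"gripper":0},{"dx":0.1,"dy":0,"dz":1.4,"yaw":0,"gripper":0},{"dx":0.1,"dy":0,"dz":1.4,"yaw":0,"gripper":0},{"dx":0.1,"dy":0,"dz":1.4,"yaw":0,"gripper":0},{"dx":0,"dy":0,"dz":0.7,"yaw":0,"gripper":0}]}}

```text
clock: 13.2
tool_pos: [0.5973, -0.105, 0.1436]
ee_rot: [0.003, 0.656, 0.755, -0.004]
contact_force: [0.2, -0.4, -0.6]
width: -0.003
```

```bash
python3 st.py 9
```

```text
13.2 [ 0.5973 -0.105   0.1436] [ 0.18 -0.38 -0.62] w -0.003
tool rel tumbler0 in case XY -0.0073 -0.2009 rel hinge -0.0027 -0.1142 head 8.1
```

View pics/c9.png

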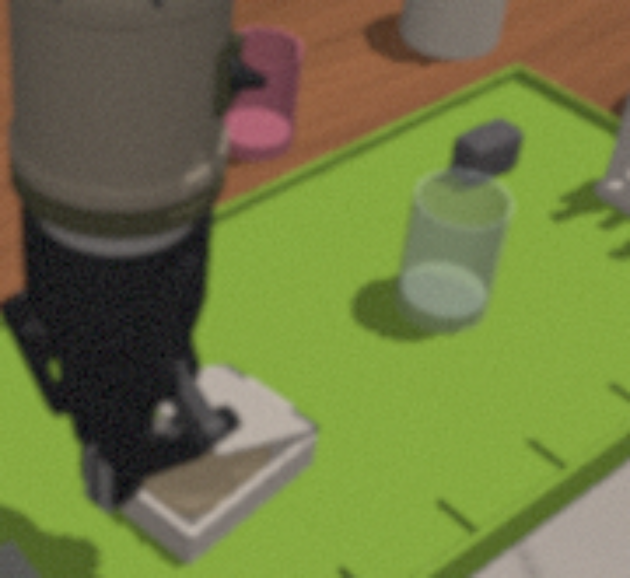

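Emit:
{"method": "apply_moves", "body": {"steps": [{"dx":0.7,"dy":0.2,"dz":0,"yaw":0,"gripper":0},{"dx":0.7,"dy":0,"dz":0,"yaw":0,"gripper":0},{"dx":0.5,"dy":0,"dz":0,"yaw":0,"gripper":0},{"dx":0.5,"dy":0,"dz":0,"yaw":0,"gripper":0},{"dx":0.4,"dy":0,"dz":-0.6,"yaw":0,"gripper":0},{"dx":0.4,"dy":0,"dz":-0.7,"yaw":0,"gripper":0},{"dx":0.5,"dy":0,"dz":-0.7,"yaw":0,"gripper":0},{"dx":0.5,"dy":0,"dz":-0.6,"yaw":0,"gripper":0},{"dx":0.6,"dy":0,"dz":-0.6,"yaw":0,"gripper":0},{"dx":0.6,"dy":0,"dz":-0.5,"yaw":0,"gripper":0}]}}

```text
clock: 14.5
tool_pos: [0.5919, -0.0476, 0.1838]
ee_rot: [0.004, 0.656, 0.755, -0.003]
contact_force: [-0.6, -0.5, -0.5]
width: -0.001
```

```bash
python3 st.py 10
```

```text
14.5 [ 0.5919 -0.0476  0.1838] [-0.65 -0.48 -0.49] w -0.001
tool rel tumbler0 in case XY -0.0047 -0.1434 rel hinge -0.0 -0.0567 head 8.0
```

View pics/c10.png

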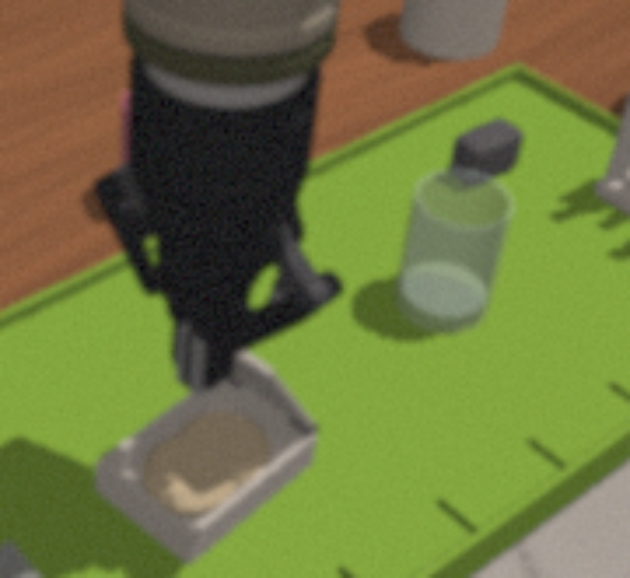

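The lid has risen to about 1 rad and the fingers are on its free edge, with the glass untouched. I'll carry on past upright.

Emit:
{"method": "apply_moves", "body": {"steps": [{"dx":0.7,"dy":0,"dz":-0.2,"yaw":0,"gripper":0},{"dx":0.7,"dy":0,"dz":-0.1,"yaw":0,"gripper":0},{"dx":0.8,"dy":0,"dz":0,"yaw":0,"gripper":0},{"dx":0.8,"dy":0,"dz":0,"yaw":0,"gripper":0},{"dx":0.8,"dy":0,"dz":0,"yaw":0,"gripper":0},{"dx":0.8,"dy":0,"dz":0,"yaw":0,"gripper":0},{"dx":0.8,"dy":0,"dz":0.2,"yaw":0,"gripper":0},{"dx":0.8,"dy":0,"dz":0.2,"yaw":0,"gripper":0},{"dx":0.8,"dy":0,"dz":0.2,"yaw":0,"gripper":0},{"dx":0.5,"dy":0,"dz":0.2,"yaw":0,"gripper":0}]}}

```text
clock: 15.8
tool_pos: [0.5806, 0.033, 0.1777]
ee_rot: [0.004, 0.655, 0.755, -0.003]
contact_force: [-0.8, -1.1, 0.2]
width: -0.005
```

```bash
python3 st.py 11
```

```text
15.8 [0.5806 0.033  0.1777] [-0.76 -1.11  0.22] w -0.005
tool rel tumbler0 in case XY -0.0046 -0.062 rel hinge 0.0 0.0247 head 8.1
```

View pics/c11.png

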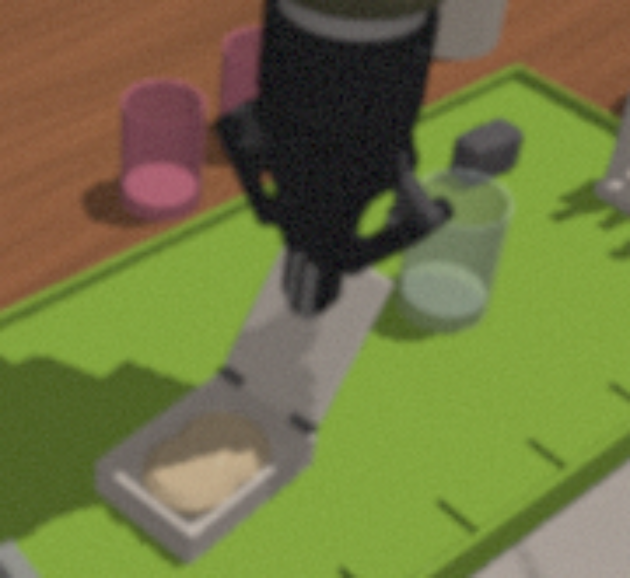

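Emit:
{"method": "apply_moves", "body": {"steps": [{"dx":0.7,"dy":0,"dz":0.5,"yaw":0,"gripper":0},{"dx":0.7,"dy":0,"dz":0.8,"yaw":0,"gripper":0},{"dx":0.5,"dy":0,"dz":0.8,"yaw":0,"gripper":0},{"dx":0.3,"dy":0,"dz":0.8,"yaw":0,"gripper":0},{"dx":0.2,"dy":0,"dz":0.8,"yaw":0,"gripper":0},{"dx":0,"dy":0,"dz":0.6,"yaw":0,"gripper":0},{"dx":0,"dy":0,"dz":0.3,"yaw":0,"gripper":0},{"dx":0,"dy":0,"dz":0.2,"yaw":0,"gripper":0},{"dx":0,"dy":0,"dz":0,"yaw":0,"gripper":0},{"dx":0,"dy":0,"dz":0,"yaw":0,"gripper":0}]}}

```text
clock: 17.1
tool_pos: [0.577, 0.0583, 0.1307]
ee_rot: [0.003, 0.656, 0.755, -0.001]
contact_force: [-0.8, 0.4, -0.0]
width: -0.001
```

```bash
python3 st.py 12
```

```text
17.1 [0.577  0.0583 0.1307] [-0.83  0.38 -0.02] w -0.001
tool rel tumbler0 in case XY -0.0047 -0.0364 rel hinge -0.0 0.0503 head 8.0
```

View pics/c12.png

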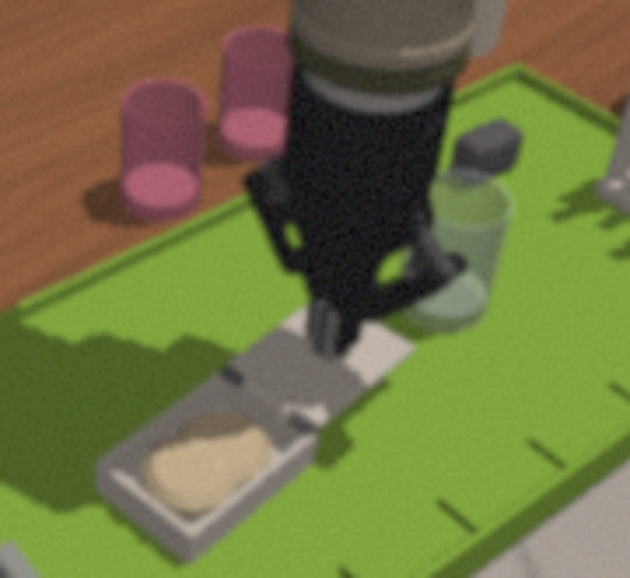

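The lid is almost flat. I'll press until the wrist feels the stop.

Emit:
{"method": "apply_moves", "body": {"steps": [{"dx":0.2,"dy":0,"dz":0.2,"yaw":0,"gripper":0},{"dx":0.2,"dy":0,"dz":0.2,"yaw":0,"gripper":0},{"dx":0,"dy":0,"dz":0.2,"yaw":0,"gripper":0},{"dx":0,"dy":0,"dz":0.2,"yaw":0,"gripper":0},{"dx":0,"dy":0,"dz":0.2,"yaw":0,"gripper":0},{"dx":0,"dy":0,"dz":0.2,"yaw":0,"gripper":0},{"dx":0,"dy":0,"dz":0.1,"yaw":0,"gripper":0},{"dx":0,"dy":0,"dz":0.1,"yaw":0,"gripper":0},{"dx":0,"dy":0,"dz":0.1,"yaw":0,"gripper":0},{"dx":0,"dy":0,"dz":0.1,"yaw":0,"gripper":0}]}}

```text
clock: 18.4
tool_pos: [0.5766, 0.0579, 0.1299]
ee_rot: [0.004, 0.658, 0.753, 0.003]
contact_force: [-4.4, 0.5, 20.0]
width: 0.003
```

```bash
python3 st.py 13
```

```text
18.4 [0.5766 0.0579 0.1299] [-4.35  0.53 20.01] w 0.003
tool rel tumbler0 in case XY -0.0051 -0.0367 rel hinge -0.0005 0.05 head 7.7
```

The wrist reads 20 N upward with the tip at lid-top height (0.057 m), so the lid is on its stop. I'll retract straight up, move away and check.

Emit:
{"method": "apply_moves", "body": {"steps": [{"dx":0,"dy":0,"dz":-0.5,"yaw":0,"gripper":0},{"dx":0,"dy":0,"dz":-1.5,"yaw":0,"gripper":0},{"dx":0,"dy":0,"dz":-4,"yaw":0,"gripper":0},{"dx":0,"dy":0,"dz":-4,"yaw":0,"gripper":0},{"dx":-3,"dy":0,"dz":-5,"yaw":0,"gripper":0},{"dx":-5,"dy":0,"dz":-2,"yaw":0,"gripper":0},{"dx":-6,"dy":0,"dz":0,"yaw":0,"gripper":0},{"dx":-6,"dy":0,"dz":0,"yaw":0,"gripper":0},{"dx":-4,"dy":0,"dz":0,"yaw":0,"gripper":0},{"dx":0,"dy":0,"dz":0,"yaw":0,"gripper":0}]}}

```text
clock: 19.7
tool_pos: [0.6082, -0.1865, 0.3106]
ee_rot: [0.005, 0.657, 0.754, 0.002]
contact_force: [-0.2, -0.4, -0.3]
width: 0.001
```

```bash
python3 st.py 14; python3 -c "
from h import *
snap('top','pics/t14.png');a=cv2.imread('pics/t14.png')
cv2.imwrite('pics/tc14.png',cv2.resize(a[110:200,210:340],None,fx=6,fy=6,interpolation=cv2.INTER_CUBIC))"
```

```text
19.7 [ 0.6082 -0.1865  0.3106] [-0.19 -0.37 -0.25] w 0.001
tool rel tumbler0 in case XY -0.0079 -0.2832 rel hinge -0.0033 -0.1965 head 7.8
```

View pics/c14.png

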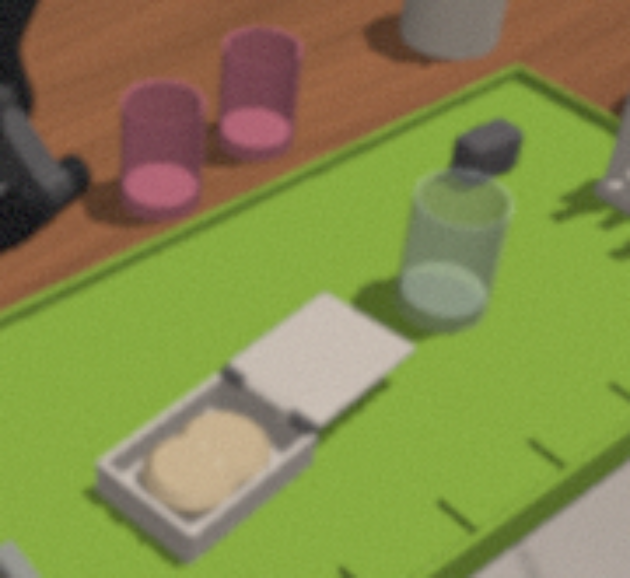

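View pics/t14.png

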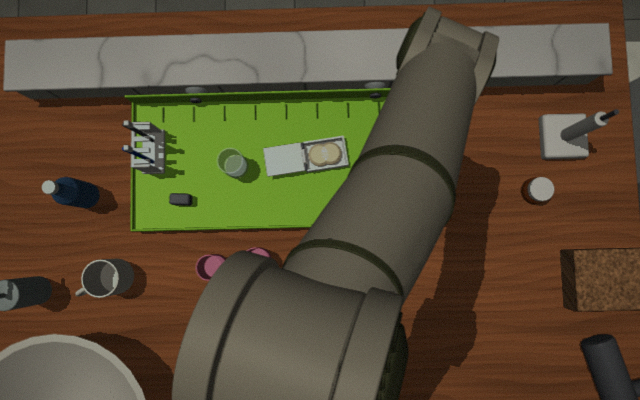

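View pics/tc14.png

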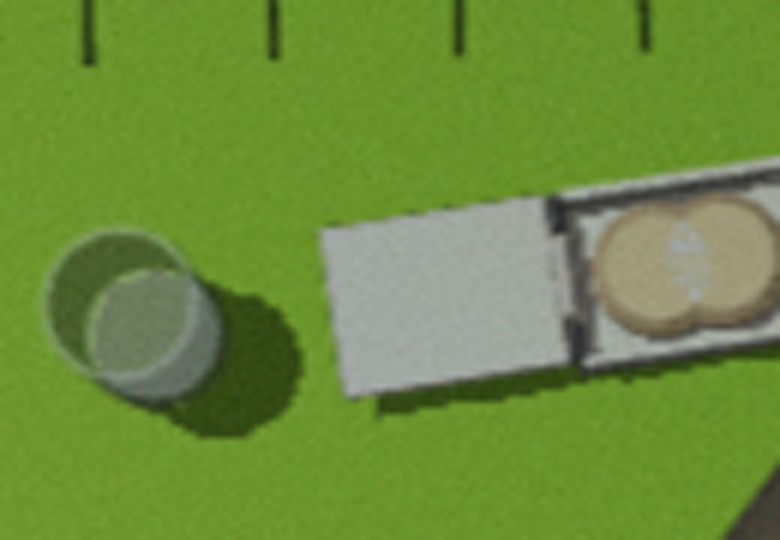

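The lid looks level at (320,345) in the crop and the glass is unmoved. One numeric check of the edge height, plus a look at the small things.

```bash
python3 -c "
from h import *
f=lambda x,y:(210+(x+.5)/6-.5,110+(y+.5)/6-.5)
g=lambda x,y:(290+(x+.5)/3.5-.5,120+(y+.5)/3.5-.5)
for a,b in (((322,230),(415,347)),((345,396),(325,292)),((548,198),(308,432))):
    o1,d1=ray('top',[f(*a)]);o2,d2=ray('scene',[g(*b)])
    s=np.linalg.lstsq(np.c_[d1[0],-d2[0]],o2-o1,rcond=None)[0]
    print((o1+s[0]*d1[0]).round(4),(o2+s[1]*d2[0]).round(4))
print(bot.get_state()['clock'],bot.get_state()['contact_force'])
"
```

```text
[0.6019 0.0956 0.0563] [0.6048 0.0988 0.0573]
[0.5402 0.088  0.0565] [0.5426 0.0908 0.0572]
[0.6125 0.0126 0.0522] [0.6125 0.0126 0.0522]
19.8 [-0.04219425  0.93391549  0.21510842]
```

View pics/s14.png

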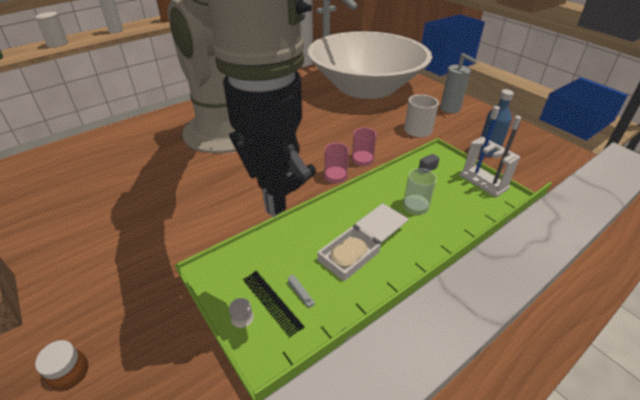

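The lid's free edge is at z ≈ 0.057 m, against 0.0575 m for its top face when level. The comb (272,302), clipper (300,291), jar (240,313) and floss box (429,163) are where they began. I'm handing in.

```bash
python3 -c "
from rig import bot
print(bot.finish_job())"
```

```text
the job is handed in; nothing more can be done
None
```

The lid now lies flat on the far side of its hinge and the tumbler stands clear of it; I handed the job in at about 20 s of the 58 s allowed. `bot.finish_job()` gives no verdict, so the result rests on my last checks:

- **Tumbler:** I pushed it along the case's +y with the fingertips. Both cameras put it at about +0.20 m in the case frame (0.162 needed), upright on the ledge, about 40 mm clear of the lid's edge.
- **Lid:** I pushed it over by its free edge and pressed it until the wrist read 20 N against the stop. Its free edge then measured z ≈ 0.057 m, which matches a level lid (0.0575 m at the top face).
- **Other things:** the comb, clipper, jar and floss box look unmoved in the scene picture, judged by eye. The arm was clear of everything when I handed in.

**Problems:**
- In the first push, part of the hand apparently bore on the glass rim. The wrist read about 6 N down and 4 N sideways at the end of that call, under the 15 N limit, though any peak in between was not logged. I backed off, raised the hand 15 mm and pushed again.
- The rest of that push still showed about 2 N of vertical load, and the glass stayed upright.
- One move call was refused for missing fields, and the arm did not move.
- The two cameras disagreed by 2–5 mm throughout, small against the clearances.

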